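# Seat a mineral bottle in its V-shaped rest

## Task

Take the small glass mineral bottle that lies in the beech tray and lay it gently in the V groove of the beech bottle rest, base towards the end stop but still clear of it. Then slide it along the groove until its base is pressed firmly against the stop (about 10 N) while it lies on both flanks, never so hard (25 N) that the clamped stop could shift, and let go so that it stays fully home. Leave the other things alone.

Things in the scene. Friction and masses are not known exactly. Their poses are not given: they have to be found in the camera images.
- bottle_center (a point): Small glass mineral bottle (0.22 to 0.36 kg), lying in the tray: straight body 56 mm thick, 110 mm long, then a shoulder, a 26 mm neck and a 29 mm metal cap. This point: on the axis, middle of the straight body; x runs along the bottle towards its base (base at x = +55 mm, flat end of the cap at -130 mm). It may roll about x. Centre of mass about 20 mm towards the cap from here.
- bottle_base (a point): Centre of the bottle's flat base (56 mm in diameter), on its axis; same axes as bottle_center.
- tray: Fixed beech tray 240 x 150 mm, walls 22 mm high; floor 8 mm above the board, with two battens along x, outer edges 28 mm from the middle, tops 18 mm above the board, that keep the bottle from rolling. Origin under its centre, on the board; x is its long way, along the bottle, whose axis lies 36 mm above the board.
- bottle_rest: Fixed beech rest, foot 180 x 70 mm, with a V groove 170 mm long. Origin under its centre, on the board; x runs along the groove towards the end stop, z up. A seated bottle's axis is at y = 0, 64 mm above the board. The end stop, an upright plate across the groove (56 mm wide, clamp 108 mm wide, tops 88 mm above the board), has its face between x = +50 and +70 mm, not measured: feel for it.
- flank_left: The groove's flank on the rest's +y side, origin and axes those of bottle_rest: flat, 45 degrees; it ends 23 mm beside and 16 mm below the seated bottle's axis, so fingers beside the bottle with tips at most 14 mm under the axis touch nothing. Sliding the bottle along rubs with some 2 to 6 N.
- flank_right: The same flank on the rest's -y side, origin and axes those of bottle_rest. The end stop behind the groove feels rigid but is only clamped: about 30 N on it would shift it.
- stopper: Bystander: hard silicone stopper, 42 mm in diameter, 36 mm high, standing on the board; origin under it.
Not all that is in view belongs to the job. What is shaped like the part that bears bottle_center but red is not meant.

How it is judged:
By the outcome, as a careful person would: the job done as asked, in the order asked, and still so for the second after the job is handed in, with the robot touching nothing.
It also fails if it takes over 62 s, if anything falls off the work surface, if the arm or the gripper's body presses on something with over 40 N, if the wrist force passes 120 N, or if a joint passes its speed limit or range.

## Robot

A 6-joint arm with a two-finger parallel gripper is mounted at the origin on the work surface. World frame = base frame: x ahead of the robot, y to its left, z up, the work surface at z = 0. Lengths are in mm, angles in rad, forces in N, time in s.
With the tool pointing down it reaches from about 350 to 850 mm from the base axis. Payload 8.1 kg.
Tool frame: the origin (TCP) lies on the centre line of the jaws, within the pads' length; the fingertips stand 22 mm ahead of it and the grasp point (between the pads) lies 3 mm ahead of it (r.nose_length is the distance from the TCP to the fingertips, in mm); z points along the fingers, y is the direction in which the jaws open and shut (so a half turn about z gives the same grasp; the last joint's range is limited). The gripper opens to 93 mm and grips with 3 to 60 N. Pads are 15 mm wide; open, the fingers measure 128 mm over their backs; the gripper's body (75 mm by 188 mm) begins 65 mm behind the grasp point.
Start: joints at [1.11, 0.13, 1.488, -0, 1.523, -0.085], TCP at [220.189, 558.142, 240.635] pointing down, gripper open.
Joint ranges: [-2.96, 2.96], [-0.89, 2.26], [0.02, 2.5], [-1.34, 4.48], [0, 2.73], [-2.66, 2.66]. Speed limits (rad/s): [2.39, 2.39, 2.79, 3.14, 3.14, 3.14].

## Interface

Orientations are given as [roll, pitch, yaw] about the fixed x, y, z axes, in that order (R = Rz(yaw) Ry(pitch) Rx(roll)).
In Python, from bench import r gives the robot as it stands.
- The arm moves only by the tool move_arm, never from a script. Its argument "moves" is a list of rows, each an object with "xyz": the shift along the world's x, y, z in m, a list of three; "twist": the turn, a rotation vector about the world's x, y, z in rad, a list of three. A call has exactly 5 rows; each row shifts and turns the commanded pose from where the row before left it; what a row does not reach is not made up. A row lasts 1/10 s, in which the tool goes at most 50 mm and 8.59 degrees, less where a joint would pass 70% of its speed; a pose out of reach is approached as far as the arm can. A call is refused whole if a number of a shift passes 0.05 or a number of a turn 0.15, either way. A call with a gripper value outside its range is refused whole. "fingers" is the gripper's target within -1 to 1 (fully open at 1, half-way at 0, shut at -1), set as the call begins (left out, the last holds). The fingers move at their own pace and stop on an object; "newtons" is the grip in N (left out, the last holds). Time passes only in rows, so rows that do not move let the fingers close, or fill a call up. It gives the time, the measured TCP pose, the force and the opening at its end, in the units of the state.
- r.observe(): the state, without advancing time (a new reading comes with each control period).
- r.camera(name): name is "scene" or "top" or "wrist"; returns the picture (384x512x3 uint8, blue, green, red); there is no depth.
- r.get_calibration(name): a dict with "fx", "fy", "cx", "cy" (pixels), "cam_to_world" (4x4, takes a point from camera to world coordinates). Camera axes: x right, y down, z forward; pixel columns grow to the right and rows downward; lengths in mm; the calibration is good to about 2 mm. A picture is of the moment at which its call begins: read the wrist's pose just before it. get_calibration takes no time and is no camera call; for the wrist camera it gives the pose at the moment of the call.
- r.sign_off(): hands the job in, once; it reports no verdict.
The state is a dict: "time": time; "joint_positions": joint angles; "qvel": joint speeds; "effort": joint torques, N m; "tcp_pos": TCP position; "eef_rot": TCP orientation; "force": force on the tool from outside, world axes, zero at the start; "ft_torque": the same for the moment, N m; "opening": finger opening in mm.
Only numpy, scipy, OpenCV 4.12 (cv2) and the standard library are available. Lean on these libraries where they do the work, as an engineer would, in place of code of your own. Each camera call takes 0.05 s, during which the arm holds its last target. There are 200 camera calls.

## Working session

There is one attempt and no reset: what is moved stays moved. The work goes in short steps, Python scripts to look and compute and a tool call to move; the robot and the scene stay as the last step left them, time stands still between calls to the robot, and variables do not carry over. Pictures are saved under pics/ and viewed, on a budget of 10 in all, crops included, one or two more only if the job needs it, and the job is handed in when it is done.

Besides the shell and the picture viewer there is one more tool, called after "Call:" as name(argument=value, ...), one argument or row to a line, values as JSON. move_arm: Moves the arm, as the interface text tells. Its arguments: {"type":"object","properties":{"moves":{"type":"array"},"fingers":{"type":"number"},"newtons":{"type":"number"}},"required":["moves"]}

```bash
mkdir -p pics; ls; python3 - <<'E'
from bench import r
import cv2,numpy as np
o=r.observe();print(o)
for n in("top","scene"):
    c=r.get_calibration(n);print(n,c['fx'],c['fy'],c['cx'],c['cy'],np.round(c['cam_to_world'],3).tolist())
    cv2.imwrite(f'pics/{n}0.png',r.camera(n))
E
```

```text
pics
{'time': 0.0, 'joint_positions': array([ 1.10960235e+00,  1.31171235e-01,  1.48923851e+00, -1.19678561e-05,
        1.52298800e+00, -8.53791787e-02]), 'qvel': array([-0.00034841,  0.0004921 ,  0.00058276,  0.00071199, -0.00165129,
       -0.0007692 ]), 'effort': array([-2.38267472e-03, -5.59844649e+01, -4.91755271e+01,  7.67193222e-02,
        3.54189088e-02, -8.86258772e-05]), 'tcp_pos': array([219.96171908, 557.67734204, 239.6037775 ]), 'eef_rot': array([-3.13979311e+00, -1.42020706e-04,  2.76577831e+00]), 'force': array([-0.65363609,  1.20936099,  0.00676236]), 'ft_torque': array([0.02237604, 0.02817351, 0.01993601]), 'opening': 93.2613545113018}
top 469.4585838355534 469.4585838355534 253.77741220729254 186.81938015166892 [[0.013, -0.999, 0.038, 476.127], [-1.0, -0.012, 0.017, -63.142], [-0.016, -0.038, -0.999, 1032.225], [0.0, 0.0, 0.0, 1.0]]
scene 447.38660700503607 447.38660700503607 259.6855589272814 178.76712827508462 [[0.477, 0.591, -0.651, 1160.112], [0.879, -0.308, 0.365, -383.684], [0.015, -0.746, -0.666, 708.233], [0.0, 0.0, 0.0, 1.0]]
```

View pics/top0.png

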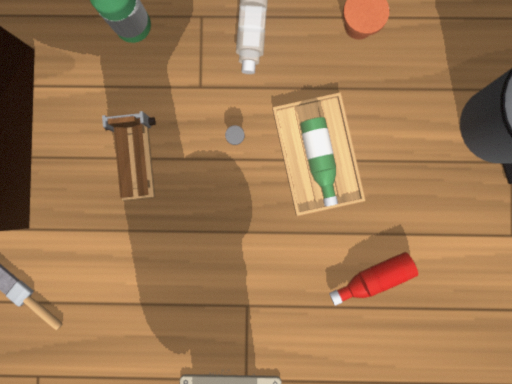

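View pics/scene0.png

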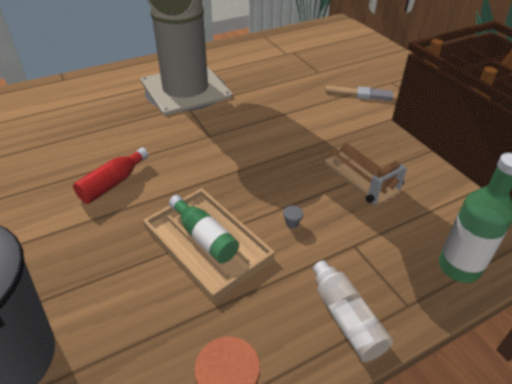

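```bash
cat > h.py <<'E'
import cv2,numpy as np
from bench import r
def ray(c,uv,z):
    T=np.array(c['cam_to_world']);d=T[:3,:3]@np.array([(uv[0]-c['cx'])/c['fx'],(uv[1]-c['cy'])/c['fy'],1.])
    return T[:3,3]+d*(z-T[2,3])/d[2]
def proj(c,p):
    T=np.linalg.inv(np.array(c['cam_to_world']));q=T[:3,:3]@np.array(p,float)+T[:3,3]
    return q[0]/q[2]*c['fx']+c['cx'],q[1]/q[2]*c['fy']+c['cy']
E
python3 - <<'E'
from h import *
im=cv2.imread('pics/top0.png');c=r.get_calibration('top')
hsv=cv2.cvtColor(im,cv2.COLOR_BGR2HSV)
m=cv2.inRange(hsv,(45,60,20),(90,255,255));m[:,:270]=0;m[:,370:]=0;m[:85]=0;m[220:]=0
v,u=np.nonzero(m);P=np.array([ray(c,(a,b),36)[:2] for a,b in zip(u,v)])
w=cv2.inRange(hsv,(0,0,150),(180,60,255));w[:,:290]=0;w[:,350:]=0;w[:100]=0;w[210:]=0
v2,u2=np.nonzero(w);Q=np.array([ray(c,(a,b),36)[:2] for a,b in zip(u2,v2)])
A=np.vstack([P,Q]);l=cv2.fitLine(A.astype(np.float32),cv2.DIST_HUBER,0,.01,.01).ravel()
d=l[:2]*np.sign(l[0]);p0=l[2:];s=(A-p0)@d;t=(A-p0)@[-d[1],d[0]]
print('dir',d,np.degrees(np.arctan2(d[1],d[0])),'p0',p0,'s',np.percentile(s,[0,.5,99.5,100]))
for a in np.arange(-120,90,12):
    k=abs(s-a)<5
    if k.sum()>3:print(int(a),np.round([t[k].min(),t[k].max()],1),end=' ')
a=cv2.resize(im[100:212,90:165],None,fx=5,fy=5,interpolation=cv2.INTER_CUBIC)
b=cv2.resize(im[85:225,268:370],None,fx=4,fy=4,interpolation=cv2.INTER_CUBIC)
o=np.zeros((560,375+408,3),np.uint8);o[:560,:375]=a;o[:560,375:]=b
cv2.imwrite('pics/crop.png',o)
E
```

```text
dir [0.97429436 0.22527878] 13.019271 p0 [ 572.74084 -188.9874 ] s [-97.85263569 -95.73490368  89.605824    91.0980384 ]
-96 [-13.7  14.5] -84 [-14.   13.1] -72 [-10.8  10.8] -60 [-10.8  11.2] -48 [-15.7  16.7] -36 [-22.6  22.7] -24 [-25.4  24.9] -12 [-25.7  25.8] 0 [-25.5  25.6] 12 [-27.1  28.3] 24 [-27.4  28.1] 36 [-27.7  28.5] 48 [-27.5  28.3] 60 [-27.8  28.1] 72 [-25.3  25.3] 84 [-25.1  25.5]
```

View pics/crop.png

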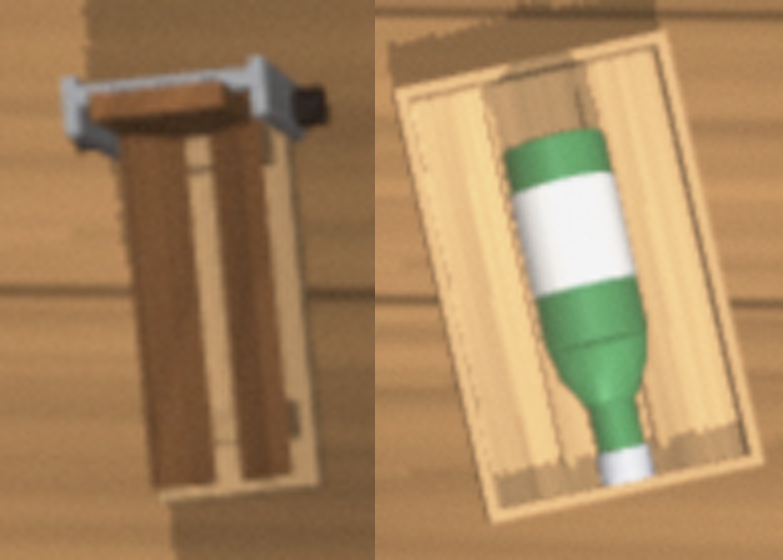

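```bash
python3 - <<'E'
from h import *
c=r.get_calibration('top')
g=lambda x,y:((x+.5)/5+90-.5,(y+.5)/5+100-.5)
for n,pts,z in(("outer48",[(152,488),(288,475),(122,150),(258,130)],48),("inner",[(214,485),(243,478),(188,140),(215,130)],28),("foot12",[(162,500),(318,483)],12)):
    P=np.array([ray(c,g(*p),z)[:2] for p in pts]);print(n,P.round(1).tolist(),'w',np.linalg.norm(P[0]-P[1]).round(1))
    M=[(P[i]+P[i+1])/2 for i in range(0,len(P),2)];print(np.round(M,1))
    if len(M)>1:d=M[1]-M[0];print(np.degrees(np.arctan2(d[1],d[0])))
h=lambda x,y:((x-375+.5)/4+268-.5,(y+.5)/4+85-.5)
P=np.array([ray(c,h(*p),22)[:2] for p in [(395,90),(665,32),(763,463),(492,522)]]);print('tray',P.round(1),P.mean(0))
for i in range(4):e=P[i]-P[i-1];print(np.linalg.norm(e).round(1),np.degrees(np.arctan2(e[1],e[0])).round(1))
print('stopper',ray(c,(235,134),36))
c=r.get_calibration('wrist');print(c['fx'],c['cx'],c['cy'],np.round(c['cam_to_world'],3).tolist())
E
```

```text
outer48 [[488.5, 234.7], [494.7, 177.3], [631.5, 250.9], [640.6, 193.2]] w 57.7
[[491.6 206. ]
 [636.1 222. ]]
6.323811275754675
inner [[490.4, 214.0], [493.6, 201.6], [639.3, 228.7], [643.8, 217.1]] w 12.8
[[492.  207.8]
 [641.6 222.9]]
5.749906383120405
foot12 [[483.8, 241.1], [492.1, 172.9]] w 68.7
[[487.9 207. ]]
tray [[ 688.   -85. ]
 [ 721.  -230.7]
 [ 488.6 -284.3]
 [ 455.1 -139.6]] [ 588.18149761 -184.90547088]
239.2 13.2
149.3 -77.3
238.6 -167.0
148.5 103.0
stopper [626.5897771   -5.09526164  36.        ]
343.72312456602316 259.85464159152554 202.54682988460596 [[0.366, 0.9, 0.237, 154.098], [0.931, -0.353, -0.095, 583.613], [-0.002, 0.255, -0.967, 382.708], [0.0, 0.0, 0.0, 1.0]]
```

Call:
move_arm(
  moves=[
    {"xyz":[0.02,-0.0436,0],"twist":[0,0,0.048]},
    {"xyz":[0.02,-0.0436,0],"twist":[0,0,0.048]},
    {"xyz":[0.02,-0.0436,0],"twist":[0,0,0.048]},
    {"xyz":[0.02,-0.0436,0],"twist":[0,0,0.048]},
    {"xyz":[0.02,-0.0436,0],"twist":[0,0,0.048]},
  ],
)

```text
time: 0.6
tcp_pos: [320.3, 338.3, 240.2]
eef_rot: [-3.141, -0.0, 3.008]
force: [1.0, 0.1, -0.2]
opening: 93.3
```

Call:
move_arm(
  moves=[
    {"xyz":[0.044,-0.0225,0],"twist":[0,0,0.048]},
    {"xyz":[0.044,-0.0225,0],"twist":[0,0,0.048]},
    {"xyz":[0.044,-0.0225,0],"twist":[0,0,0.048]},
    {"xyz":[0.044,-0.0225,0],"twist":[0,0,0.048]},
    {"xyz":[0.044,-0.0225,0],"twist":[0,0,0.048]},
  ],
)

```text
time: 1.1
tcp_pos: [541.6, 226.2, 240.2]
eef_rot: [3.142, -0.0, -3.036]
force: [0.6, 0.9, -0.4]
opening: 92.9
```

Call:
move_arm(
  moves=[
    {"xyz":[0.01,-0.006,0],"twist":[0,0,0]},
    {"xyz":[0.01,-0.005,0],"twist":[0,0,0]},
    {"xyz":[0,0,0],"twist":[0,0,0]},
    {"xyz":[0,0,0],"twist":[0,0,0]},
    {"xyz":[0,0,0],"twist":[0,0,0]},
  ],
  fingers=0.55,
)

```text
time: 1.6
tcp_pos: [559.2, 217.7, 240.9]
eef_rot: [3.141, 0.0, -3.036]
force: [0.1, 0.6, -0.6]
opening: 72.7
```

```bash
python3 - <<'E'
from h import *
import json
c=r.get_calibration('wrist');im=r.camera('wrist');cv2.imwrite('pics/w1.png',im)
json.dump({k:np.array(v).tolist() for k,v in c.items()},open('w1.json','w'));print(np.round(c['cam_to_world'],2).tolist(),r.observe()['eef_rot'])
E
```

```text
[[-0.11, 0.96, 0.25, 488.65], [0.99, 0.1, 0.03, 209.87], [0.0, 0.26, -0.97, 383.89], [0.0, 0.0, 0.0, 1.0]] [ 3.14133030e+00  2.13673769e-04 -3.03593016e+00]
```

View pics/w1.png

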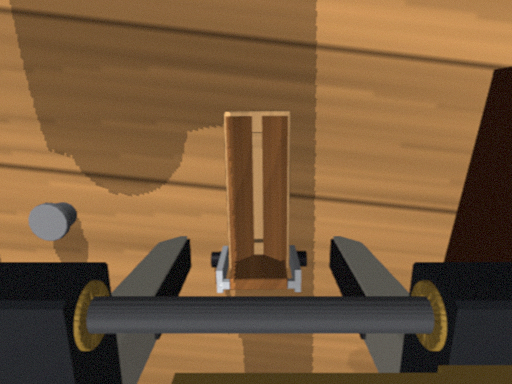

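```bash
python3 - <<'E'
from h import *
import json
c=json.load(open('w1.json'));im=cv2.imread('pics/w1.png')
g=cv2.cvtColor(im,cv2.COLOR_BGR2GRAY).astype(float)
for v in(135,160,190,220,232):
    p=g[v-4:v+5,215:300].mean(0);d=np.diff(p);k=[i for i in range(1,len(d)-1) if abs(d[i])>10 and abs(d[i])>=abs(d[i-1]) and abs(d[i])>abs(d[i+1])]
    print(v,[(215+i+.5+.0,int(d[i])) for i in k])
for u in(235,258,280):
    p=g[100:300,u-3:u+4].mean(1);d=np.diff(p);k=[i for i in range(1,len(d)-1) if abs(d[i])>8 and abs(d[i])>=abs(d[i-1]) and abs(d[i])>abs(d[i+1])]
    print('col',u,[(100+i+.5,int(d[i])) for i in k])
a=np.array
for n,z,l,rr in(("flank top",48,(226,252),(290,252)),("x",48,(226,120),(290,120))):
    print(n,ray(c,l,z).round(1),ray(c,rr,z).round(1))
o=a([578,216.4,0]);th=np.radians(6)
R=a([[np.cos(th),-np.sin(th),0],[np.sin(th),np.cos(th),0],[0,0,1]])
for p in [(-85,23,48),(-85,-23,48),(50,23,48),(50,-23,48),(-90,35,0),(-90,-35,0),(60,28,88),(60,-28,88),(70,0,88)]:print(p,np.round(proj(c,o+R@a(p)),1))
E
```

```text
135 [(226.5, -29), (228.5, -10), (251.5, 39), (261.5, -28), (287.5, 26), (289.5, -16)]
160 [(224.5, 14), (227.5, -26), (252.5, 32), (262.5, -32), (286.5, 26), (289.5, -14)]
190 [(226.5, 20), (228.5, -24), (232.5, -12), (252.5, 41), (262.5, -32), (286.5, 31), (288.5, -23)]
220 [(229.5, -28), (232.5, -10), (252.5, 31), (262.5, -31), (286.5, 36), (288.5, -18)]
232 [(227.5, 17), (229.5, -29), (234.5, -14), (253.5, 37), (262.5, -29), (286.5, 29), (288.5, -18)]
col 235 [(111.5, 25), (115.5, -43), (260.5, -10), (262.5, 8), (278.5, 18), (289.5, 11), (295.5, -41)]
col 258 [(110.5, 33), (131.5, -30), (238.5, -46), (242.5, 38), (254.5, -41), (270.5, -8), (278.5, 21), (295.5, -33)]
col 280 [(110.5, 36), (115.5, -43), (259.5, -15), (278.5, 18), (295.5, -32)]
flank top [634.2 189.8  48. ] [627.  256.7  48. ]
x [499.7 178.8  48. ] [493.2 239.3  48. ]
(-85, 23, 48) [281.  116.7]
(-85, -23, 48) [232.4 116.6]
(50, 23, 48) [278.7 249.4]
(50, -23, 48) [234.8 249.3]
(-90, 35, 0) [289.5 111.3]
(-90, -35, 0) [224.7 111.2]
(60, 28, 88) [286.1 275.7]
(60, -28, 88) [226.7 275.6]
(70, 0, 88) [256.4 285.2]
```

Call:
move_arm(
  moves=[
    {"xyz":[0.003,-0.045,0],"twist":[0,0,0.014]},
    {"xyz":[0.003,-0.045,0],"twist":[0,0,0.014]},
    {"xyz":[0.003,-0.045,0],"twist":[0,0,0.014]},
    {"xyz":[0.003,-0.045,0],"twist":[0,0,0.014]},
    {"xyz":[0.003,-0.045,0],"twist":[0,0,0.014]},
  ],
  fingers=0.72,
)

```text
time: 2.15
tcp_pos: [574.8, -9.1, 241.2]
eef_rot: [-3.141, 0.001, -2.965]
force: [-0.1, 0.2, -0.2]
opening: 80.2
```

Call:
move_arm(
  moves=[
    {"xyz":[0.003,-0.045,0],"twist":[0,0,0.014]},
    {"xyz":[0.003,-0.045,0],"twist":[0,0,0.014]},
    {"xyz":[0.003,-0.045,0],"twist":[0,0,0.014]},
    {"xyz":[0.003,-0.0435,0],"twist":[0,0,0.01]},
    {"xyz":[0,0,0],"twist":[0,0,0]},
  ],
)

```text
time: 2.65
tcp_pos: [586.6, -191.2, 240.7]
eef_rot: [-3.14, -0.0, -2.919]
force: [0.2, 1.0, 0.7]
opening: 79.7
```

Call:
move_arm(
  moves=[
    {"xyz":[0,0,-0.03],"twist":[0,0,0]},
    {"xyz":[0,0,-0.03],"twist":[0,0,0]},
    {"xyz":[0,0,-0.03],"twist":[0,0,0]},
    {"xyz":[0,0,0],"twist":[0,0,0]},
    {"xyz":[0,0,0],"twist":[0,0,0]},
  ],
)

```text
time: 3.15
tcp_pos: [587.0, -185.6, 151.0]
eef_rot: [3.141, -0.001, -2.914]
force: [0.2, 0.4, 0.7]
opening: 80.2
```

```bash
python3 - <<'E'
from h import *
print(r.observe()['tcp_pos'],r.observe()['eef_rot'])
c=r.get_calibration('wrist');im=r.camera('wrist');cv2.imwrite('pics/w2.png',im)
hsv=cv2.cvtColor(im,cv2.COLOR_BGR2HSV);m=cv2.inRange(hsv,(45,60,20),(90,255,255))
m=cv2.morphologyEx(m,cv2.MORPH_OPEN,np.ones((3,3)))
for v in range(0,384,20):
    u=np.nonzero(m[v])[0]
    if len(u)>5:print(v,u.min(),u.max(),ray(c,((u.min()+u.max())/2,v),36).round(1)[:2])
E
```

```text
[ 586.95682778 -185.59354759  150.95724478] [ 3.14083272e+00 -7.82194879e-04 -2.91427376e+00]
80 243 277 [ 496.6 -206.6]
100 244 277 [ 509.7 -203.2]
120 240 280 [ 523.4 -200.4]
140 231 290 [ 537.4 -196.7]
160 226 294 [ 551.9 -193.7]
180 225 295 [ 566.8 -190.3]
200 226 295 [ 582.1 -186.3]
280 228 292 [ 648.5 -171.3]
```

View pics/w2.png

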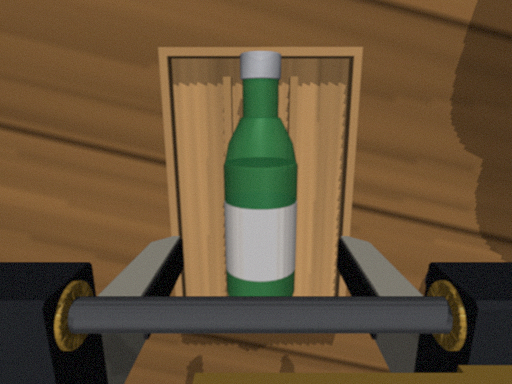

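Call:
move_arm(
  moves=[
    {"xyz":[0,0,-0.035],"twist":[0,0,0]},
    {"xyz":[0,0,-0.035],"twist":[0,0,0]},
    {"xyz":[0,0,-0.02],"twist":[0,0,0]},
    {"xyz":[0,0,-0.01],"twist":[0,0,0]},
    {"xyz":[0,0,-0.006],"twist":[0,0,0]},
  ],
)

```text
time: 3.7
tcp_pos: [588.2, -187.0, 45.9]
eef_rot: [-3.14, 0.002, -2.915]
force: [-0.2, -0.2, -0.5]
opening: 79.7
```

Call:
move_arm(
  moves=[
    {"xyz":[0,0,0],"twist":[0,0,0]},
    {"xyz":[0,0,0],"twist":[0,0,0]},
    {"xyz":[0,0,0],"twist":[0,0,0]},
    {"xyz":[0,0,0],"twist":[0,0,0]},
    {"xyz":[0,0,0],"twist":[0,0,0]},
  ],
  fingers=-1,
  newtons=25,
)

```text
time: 4.2
tcp_pos: [587.9, -186.2, 46.1]
eef_rot: [3.141, 0.001, -2.915]
force: [-1.9, 4.3, 5.5]
opening: 55.3
```

Call:
move_arm(
  moves=[
    {"xyz":[0,0,0.005],"twist":[0,0,0]},
    {"xyz":[0,0,0.015],"twist":[0,0,0]},
    {"xyz":[0,0,0.03],"twist":[0,0,0]},
    {"xyz":[0,0,0.03],"twist":[0,0,0]},
    {"xyz":[0,0,0.03],"twist":[0,0,0]},
  ],
)

```text
time: 4.7
tcp_pos: [587.1, -187.1, 156.8]
eef_rot: [-3.141, 0.0, -2.916]
force: [0.8, -0.3, -2.8]
opening: 55.5
```

Call:
move_arm(
  moves=[
    {"xyz":[0,0,0.03],"twist":[0,0,0]},
    {"xyz":[0,0,0],"twist":[0,0,0]},
    {"xyz":[0,0,0],"twist":[0,0,0]},
    {"xyz":[0,0,0],"twist":[0,0,0]},
    {"xyz":[0,0,0],"twist":[0,0,0]},
  ],
)

```text
time: 5.2
tcp_pos: [586.0, -186.4, 182.3]
eef_rot: [3.14, -0.003, -2.915]
force: [-0.5, 0.4, -4.2]
opening: 55.6
```

Call:
move_arm(
  moves=[
    {"xyz":[-0.003,0.025,0],"twist":[0,0,-0.01]},
    {"xyz":[-0.005,0.045,0],"twist":[0,0,-0.014]},
    {"xyz":[-0.005,0.045,0],"twist":[0,0,-0.014]},
    {"xyz":[-0.005,0.045,0],"twist":[0,0,-0.014]},
    {"xyz":[-0.005,0.045,0],"twist":[0,0,-0.014]},
  ],
)

```text
time: 5.7
tcp_pos: [562.9, 19.7, 183.1]
eef_rot: [3.141, -0.002, -2.982]
force: [2.2, -0.4, -3.1]
opening: 55.3
```

Call:
move_arm(
  moves=[
    {"xyz":[-0.005,0.045,0],"twist":[0,0,-0.013]},
    {"xyz":[-0.005,0.045,0],"twist":[0,0,-0.013]},
    {"xyz":[-0.005,0.045,0],"twist":[0,0,-0.013]},
    {"xyz":[-0.003,0.03,0],"twist":[0,0,-0.013]},
    {"xyz":[-0.002,0.02,0],"twist":[0,0,0]},
  ],
)

```text
time: 6.2
tcp_pos: [542.7, 205.5, 183.0]
eef_rot: [3.142, -0.003, -3.032]
force: [0.2, -0.6, -3.0]
opening: 55.0
```

Call:
move_arm(
  moves=[
    {"xyz":[0,0.009,0],"twist":[0,0,0]},
    {"xyz":[0,0,0],"twist":[0,0,0]},
    {"xyz":[0,0,0],"twist":[0,0,0]},
    {"xyz":[0,0,0],"twist":[0,0,0]},
    {"xyz":[0,0,0],"twist":[0,0,0]},
  ],
)

```text
time: 6.7
tcp_pos: [544.4, 211.0, 184.6]
eef_rot: [-3.141, -0.0, -3.035]
force: [-0.3, -0.1, -2.0]
opening: 55.4
```

```bash
python3 - <<'E'
from h import *
o=r.observe();print(o['tcp_pos'],o['eef_rot'],o['force'])
c=r.get_calibration('wrist');im=r.camera('wrist');im2=r.camera('scene')
cv2.imwrite('pics/w3.png',np.hstack([cv2.resize(im,(400,300)),cv2.resize(im2[80:260,250:490],(400,300))]))
hsv=cv2.cvtColor(im,cv2.COLOR_BGR2HSV);m=cv2.inRange(hsv,(45,60,20),(90,255,255))
T=np.array(c['cam_to_world']);z=o['tcp_pos'][2]-9
for v in range(0,384,20):
    u=np.nonzero(m[v])[0]
    if len(u)>5:print(v,u.min(),u.max(),ray(c,((u.min()+u.max())/2,v),z).round(1)[:2])
E
```

```text
[544.44237974 211.01500536 184.57418172] [-3.14139552e+00 -1.13905503e-04 -3.03488017e+00] [-0.26222969 -0.1338476  -1.9552721 ]
60 229 289 [453.5 200.6]
80 229 288 [461.3 201.2]
100 230 288 [469.2 202.3]
120 226 293 [477.4 203.4]
140 216 302 [485.8 204.1]
160 207 312 [494.5 205.2]
180 203 316 [503.5 206.2]
200 200 320 [512.7 207.4]
220 201 319 [522.2 208.4]
240 202 318 [532.  209.5]
260 204 315 [542.2 210.4]
280 22 497 [552.6 211.5]
300 9 501 [563.7 210.4]
360 147 481 [595.1 244.6]
```

View pics/w3.png

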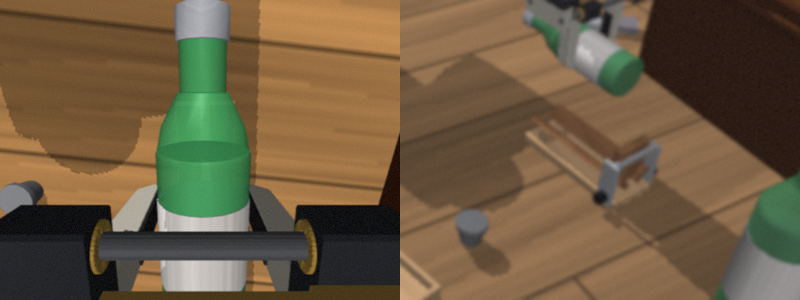

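Call:
move_arm(
  moves=[
    {"xyz":[0,0.002,-0.02],"twist":[0,0,0]},
    {"xyz":[0,0,-0.025],"twist":[0,0,0]},
    {"xyz":[0,0,-0.025],"twist":[0,0,0]},
    {"xyz":[0,0,-0.02],"twist":[0,0,0]},
    {"xyz":[0,0,-0.008],"twist":[0,0,0]},
  ],
)

```text
time: 7.3
tcp_pos: [542.7, 213.3, 84.1]
eef_rot: [-3.141, -0.004, -3.034]
force: [-0.9, -0.8, -3.5]
opening: 55.8
```

Call:
move_arm(
  moves=[
    {"xyz":[0,0,0],"twist":[0,0,0]},
    {"xyz":[0,0,0],"twist":[0,0,0]},
    {"xyz":[0,0,0],"twist":[0,0,0]},
    {"xyz":[0,0,0],"twist":[0,0,0]},
    {"xyz":[0,0,0],"twist":[0,0,0]},
  ],
)

```text
time: 7.8
tcp_pos: [544.8, 214.3, 87.6]
eef_rot: [3.141, 0.001, -3.033]
force: [0.4, 0.6, -3.0]
opening: 55.5
```

Call:
move_arm(
  moves=[
    {"xyz":[0,-0.001,-0.004],"twist":[0,0,0]},
    {"xyz":[0,0,-0.003],"twist":[0,0,0]},
    {"xyz":[0,0,-0.001],"twist":[0,0,0]},
    {"xyz":[0,0,-0.001],"twist":[0,0,0]},
    {"xyz":[0,0,0],"twist":[0,0,0]},
  ],
)

```text
time: 8.3
tcp_pos: [544.0, 213.1, 77.3]
eef_rot: [-3.141, -0.0, -3.033]
force: [-0.1, -0.0, -3.1]
opening: 55.3
```

Call:
move_arm(
  moves=[
    {"xyz":[0,0,-0.001],"twist":[0,0,0]},
    {"xyz":[0,0,-0.001],"twist":[0,0,0]},
    {"xyz":[0,0,0],"twist":[0,0,0]},
    {"xyz":[0,0,0],"twist":[0,0,0]},
    {"xyz":[0,0,0],"twist":[0,0,0]},
  ],
)

```text
time: 8.8
tcp_pos: [544.2, 213.2, 75.7]
eef_rot: [-3.142, 0.0, -3.033]
force: [0.6, 0.2, -3.0]
opening: 55.4
```

Call:
move_arm(
  moves=[
    {"xyz":[0,0,-0.001],"twist":[0,0,0]},
    {"xyz":[0,0,0],"twist":[0,0,0]},
    {"xyz":[0,0,0],"twist":[0,0,0]},
    {"xyz":[0,0,0],"twist":[0,0,0]},
    {"xyz":[0,0,0],"twist":[0,0,0]},
  ],
)

```text
time: 9.3
tcp_pos: [544.2, 213.2, 74.7]
eef_rot: [3.142, 0.0, -3.033]
force: [-0.0, 0.0, -1.9]
opening: 55.3
```

Call:
move_arm(
  moves=[
    {"xyz":[0,0,-0.001],"twist":[0,0,0]},
    {"xyz":[0,0,0],"twist":[0,0,0]},
    {"xyz":[0,0,0],"twist":[0,0,0]},
    {"xyz":[0,0,0],"twist":[0,0,0]},
    {"xyz":[0,0,0],"twist":[0,0,0]},
  ],
)

```text
time: 9.8
tcp_pos: [544.4, 213.3, 74.1]
eef_rot: [3.141, 0.0, -3.033]
force: [-2.0, 0.2, 4.7]
opening: 55.4
```

Call:
move_arm(
  moves=[
    {"xyz":[0,0,0],"twist":[0,0,0]},
    {"xyz":[0,0,0],"twist":[0,0,0]},
    {"xyz":[0,0,0],"twist":[0,0,0]},
    {"xyz":[0,0,0],"twist":[0,0,0]},
    {"xyz":[0,0,0],"twist":[0,0,0]},
  ],
  fingers=0.45,
)

```text
time: 10.3
tcp_pos: [544.2, 213.0, 73.5]
eef_rot: [-3.141, -0.0, -3.033]
force: [0.6, 1.0, -0.0]
opening: 67.3
```

```bash
python3 - <<'E'
from h import *
o=r.observe();print(o['tcp_pos'],o['force'],o['opening'])
a=r.camera('wrist');s=r.camera('scene')
cv2.imwrite('pics/w4.png',np.hstack([cv2.resize(a,(400,300)),cv2.resize(s[110:220,300:447],(400,300))]))
E
```

```text
[544.15803213 213.03426189  73.49395201] [ 0.60394719  0.96943629 -0.0474404 ] 67.32996155926497
```

View pics/w4.png

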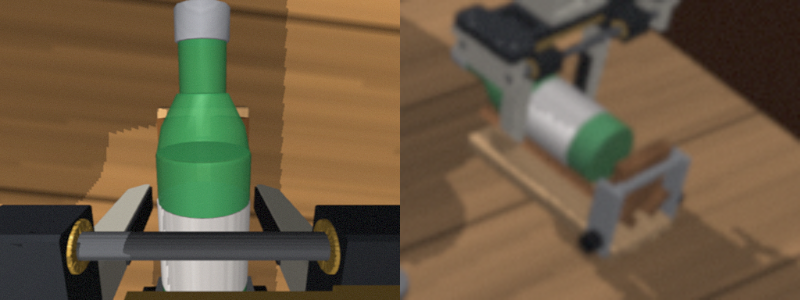

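Call:
move_arm(
  moves=[
    {"xyz":[0,0,0.01],"twist":[0,0,0]},
    {"xyz":[0,0,0.03],"twist":[0,0,0]},
    {"xyz":[0,0,0.03],"twist":[0,0,0]},
    {"xyz":[-0.01,-0.001,0],"twist":[0,0,0]},
    {"xyz":[-0.04,-0.0045,0],"twist":[0,0,0]},
  ],
)

```text
time: 10.9
tcp_pos: [496.7, 207.9, 145.6]
eef_rot: [3.141, 0.005, -3.034]
force: [-1.1, -0.7, 0.2]
opening: 67.7
```

Call:
move_arm(
  moves=[
    {"xyz":[-0.04,-0.0045,0],"twist":[0,0,0]},
    {"xyz":[-0.04,-0.0043,0],"twist":[0,0,0]},
    {"xyz":[-0.003,0,0],"twist":[0,0,0]},
    {"xyz":[0,0,-0.01],"twist":[0,0,0]},
    {"xyz":[0,0,-0.015],"twist":[0,0,0]},
  ],
  fingers=-1,
  newtons=20,
)

```text
time: 11.4
tcp_pos: [413.0, 199.4, 119.6]
eef_rot: [3.141, 0.004, -3.033]
force: [0.6, -0.1, 0.3]
opening: 32.0
```

Call:
move_arm(
  moves=[
    {"xyz":[0,0,0],"twist":[0,0,0]},
    {"xyz":[0,0,-0.01],"twist":[0,0,0]},
    {"xyz":[0,0,-0.01],"twist":[0,0,0]},
    {"xyz":[0,0,-0.015],"twist":[0,0,0]},
    {"xyz":[0,0,-0.01],"twist":[0,0,0]},
  ],
)

```text
time: 11.9
tcp_pos: [411.0, 198.7, 72.2]
eef_rot: [-3.141, -0.001, -3.034]
force: [-0.6, -0.3, 0.1]
opening: 0.3
```

```bash
python3 - <<'E'
from h import *
o=r.observe();print(o['tcp_pos'],o['force'],o['opening'],o['eef_rot'])
a=r.camera('wrist');s=r.camera('top')
cv2.imwrite('pics/w5.png',np.hstack([cv2.resize(a,(400,300)),cv2.resize(s[90:225,70:250],(400,300))]))
E
```

```text
[410.96718226 198.6608647   72.21771177] [-0.6252481  -0.29220199  0.08365039] 0.3464344779837593 [-3.14132952e+00 -1.08574836e-03 -3.03355665e+00]
```

View pics/w5.png

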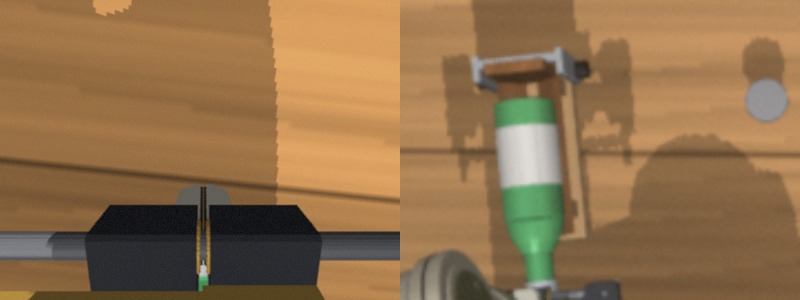

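Call:
move_arm(
  moves=[
    {"xyz":[0.003,0.0003,0],"twist":[0,0,0]},
    {"xyz":[0.003,0.0003,0],"twist":[0,0,0]},
    {"xyz":[0.002,0.0002,0],"twist":[0,0,0]},
    {"xyz":[0.002,0.0003,0],"twist":[0,0,0]},
    {"xyz":[0.002,0.0002,0],"twist":[0,0,0]},
  ],
)

```text
time: 12.5
tcp_pos: [423.6, 200.2, 74.0]
eef_rot: [3.141, 0.001, -3.033]
force: [0.5, 0.0, 0.2]
opening: 0.5
```

Call:
move_arm(
  moves=[
    {"xyz":[0.0015,0.0002,0],"twist":[0,0,0]},
    {"xyz":[0.0015,0.0001,0],"twist":[0,0,0]},
    {"xyz":[0.0015,0.0002,0],"twist":[0,0,0]},
    {"xyz":[0.0015,0.0002,0],"twist":[0,0,0]},
    {"xyz":[0.0015,0.0001,0],"twist":[0,0,0]},
  ],
)

```text
time: 13.0
tcp_pos: [430.6, 201.0, 73.5]
eef_rot: [3.142, -0.0, -3.033]
force: [-2.1, 1.0, 0.0]
opening: 0.6
```

Call:
move_arm(
  moves=[
    {"xyz":[0.0015,0.0002,0],"twist":[0,0,0]},
    {"xyz":[0.0015,0.0001,0],"twist":[0,0,0]},
    {"xyz":[0.0015,0.0002,0],"twist":[0,0,0]},
    {"xyz":[0.0015,0.0002,0],"twist":[0,0,0]},
    {"xyz":[0.0015,0.0001,0],"twist":[0,0,0]},
  ],
)

```text
time: 13.5
tcp_pos: [438.3, 201.8, 73.6]
eef_rot: [3.142, -0.0, -3.033]
force: [-2.6, 0.9, 0.4]
opening: 0.5
```

Call:
move_arm(
  moves=[
    {"xyz":[0.001,0.0001,0],"twist":[0,0,0]},
    {"xyz":[0.001,0.0001,0],"twist":[0,0,0]},
    {"xyz":[0.001,0.0001,0],"twist":[0,0,0]},
    {"xyz":[0,0,0],"twist":[0,0,0]},
    {"xyz":[0,0,0],"twist":[0,0,0]},
  ],
)

```text
time: 14.0
tcp_pos: [441.4, 202.0, 73.7]
eef_rot: [-3.142, 0.0, -3.033]
force: [-0.7, 0.1, -0.2]
opening: 0.4
```

Call:
move_arm(
  moves=[
    {"xyz":[0.0005,5e-05,0],"twist":[0,0,0]},
    {"xyz":[0.0005,5e-05,0],"twist":[0,0,0]},
    {"xyz":[0.0005,5e-05,0],"twist":[0,0,0]},
    {"xyz":[0.0005,6e-05,0],"twist":[0,0,0]},
    {"xyz":[0.0005,6e-05,0],"twist":[0,0,0]},
  ],
)

```text
time: 14.5
tcp_pos: [443.7, 202.3, 73.6]
eef_rot: [3.142, -0.0, -3.033]
force: [-1.0, 0.4, 0.1]
opening: 0.3
```

Call:
move_arm(
  moves=[
    {"xyz":[0.0005,5e-05,0],"twist":[0,0,0]},
    {"xyz":[0.0005,5e-05,0],"twist":[0,0,0]},
    {"xyz":[0.0005,5e-05,0],"twist":[0,0,0]},
    {"xyz":[0,0,0],"twist":[0,0,0]},
    {"xyz":[0,0,0],"twist":[0,0,0]},
  ],
)

```text
time: 15.0
tcp_pos: [445.3, 202.5, 73.7]
eef_rot: [3.142, 0.0, -3.033]
force: [-1.2, 1.4, -0.1]
opening: 0.5
```

Call:
move_arm(
  moves=[
    {"xyz":[0.0006,6e-05,0],"twist":[0,0,0]},
    {"xyz":[0.0006,6e-05,0],"twist":[0,0,0]},
    {"xyz":[0,0,0],"twist":[0,0,0]},
    {"xyz":[0,0,0],"twist":[0,0,0]},
    {"xyz":[0,0,0],"twist":[0,0,0]},
  ],
)

```text
time: 15.5
tcp_pos: [446.5, 202.6, 73.7]
eef_rot: [3.142, 0.0, -3.033]
force: [-1.4, 0.6, 0.0]
opening: 0.4
```

Call:
move_arm(
  moves=[
    {"xyz":[0.0006,6e-05,0],"twist":[0,0,0]},
    {"xyz":[0.0006,6e-05,0],"twist":[0,0,0]},
    {"xyz":[0,0,0],"twist":[0,0,0]},
    {"xyz":[0,0,0],"twist":[0,0,0]},
    {"xyz":[0,0,0],"twist":[0,0,0]},
  ],
)

```text
time: 16.0
tcp_pos: [447.6, 202.7, 73.6]
eef_rot: [3.142, 0.0, -3.033]
force: [-2.1, 0.6, 1.3]
opening: 0.7
```

Call:
move_arm(
  moves=[
    {"xyz":[0.0006,6e-05,0],"twist":[0,0,0]},
    {"xyz":[0.0006,6e-05,0],"twist":[0,0,0]},
    {"xyz":[0,0,0],"twist":[0,0,0]},
    {"xyz":[0,0,0],"twist":[0,0,0]},
    {"xyz":[0,0,0],"twist":[0,0,0]},
  ],
)

```text
time: 16.5
tcp_pos: [448.5, 202.8, 73.5]
eef_rot: [3.142, -0.001, -3.033]
force: [-3.9, 1.6, 1.3]
opening: 0.3
```

Call:
move_arm(
  moves=[
    {"xyz":[0.0004,4e-05,0],"twist":[0,0,0]},
    {"xyz":[0.0004,4e-05,0],"twist":[0,0,0]},
    {"xyz":[0,0,0],"twist":[0,0,0]},
    {"xyz":[0,0,0],"twist":[0,0,0]},
    {"xyz":[0,0,0],"twist":[0,0,0]},
  ],
)

```text
time: 17.0
tcp_pos: [448.6, 202.9, 73.4]
eef_rot: [-3.142, -0.002, -3.033]
force: [-8.7, 1.1, 4.8]
opening: 0.3
```

Call:
move_arm(
  moves=[
    {"xyz":[0,0,0.0004],"twist":[0,0,0]},
    {"xyz":[0,0,0.0004],"twist":[0,0,0]},
    {"xyz":[0,0,0],"twist":[0,0,0]},
    {"xyz":[0,0,0],"twist":[0,0,0]},
    {"xyz":[0,0,0],"twist":[0,0,0]},
  ],
)

```text
time: 17.5
tcp_pos: [448.5, 202.7, 73.7]
eef_rot: [-3.141, -0.002, -3.033]
force: [-6.0, 0.6, -0.7]
opening: 0.4
```

Call:
move_arm(
  moves=[
    {"xyz":[0.0004,4e-05,0.0002],"twist":[0,0,0]},
    {"xyz":[0.0004,4e-05,0.0002],"twist":[0,0,0]},
    {"xyz":[0,0,0],"twist":[0,0,0]},
    {"xyz":[0,0,0],"twist":[0,0,0]},
    {"xyz":[0,0,0],"twist":[0,0,0]},
  ],
)

```text
time: 18.0
tcp_pos: [448.6, 202.7, 73.7]
eef_rot: [-3.141, -0.004, -3.033]
force: [-7.9, 1.1, 0.5]
opening: 0.4
```

Call:
move_arm(
  moves=[
    {"xyz":[0.0005,5e-05,0.0002],"twist":[0,0,0]},
    {"xyz":[0.0005,5e-05,0.0002],"twist":[0,0,0]},
    {"xyz":[0,0,0],"twist":[0,0,0]},
    {"xyz":[0,0,0],"twist":[0,0,0]},
    {"xyz":[0,0,0],"twist":[0,0,0]},
  ],
)

```text
time: 18.5
tcp_pos: [448.6, 202.7, 73.7]
eef_rot: [-3.141, -0.006, -3.033]
force: [-11.6, 0.6, 0.9]
opening: 0.4
```

Call:
move_arm(
  moves=[
    {"xyz":[0.0004,4e-05,0.0002],"twist":[0,0,0]},
    {"xyz":[0,0,0],"twist":[0,0,0]},
    {"xyz":[0,0,0],"twist":[0,0,0]},
    {"xyz":[0,0,0],"twist":[0,0,0]},
    {"xyz":[0,0,0],"twist":[0,0,0]},
  ],
)

```text
time: 19.0
tcp_pos: [448.7, 202.7, 73.7]
eef_rot: [-3.141, -0.007, -3.033]
force: [-12.1, 1.1, 1.1]
opening: 0.6
```

Call:
move_arm(
  moves=[
    {"xyz":[0,0,0],"twist":[0,0,0]},
    {"xyz":[0,0,0],"twist":[0,0,0]},
    {"xyz":[0,0,0],"twist":[0,0,0]},
    {"xyz":[0,0,0],"twist":[0,0,0]},
    {"xyz":[0,0,0],"twist":[0,0,0]},
  ],
)

```text
time: 19.5
tcp_pos: [448.7, 202.7, 73.7]
eef_rot: [-3.141, -0.007, -3.033]
force: [-12.9, 1.5, 1.4]
opening: 0.5
```

Call:
move_arm(
  moves=[
    {"xyz":[-0.0015,-0.0002,0],"twist":[0,0,0]},
    {"xyz":[-0.0015,-0.0002,0],"twist":[0,0,0]},
    {"xyz":[-0.004,-0.0004,0],"twist":[0,0,0]},
    {"xyz":[-0.01,-0.001,0],"twist":[0,0,0]},
    {"xyz":[-0.02,-0.002,0],"twist":[0,0,0]},
  ],
)

```text
time: 20.0
tcp_pos: [415.6, 199.3, 76.2]
eef_rot: [3.141, 0.002, -3.034]
force: [0.2, 0.7, 0.2]
opening: 0.2
```

Call:
move_arm(
  moves=[
    {"xyz":[-0.01,-0.001,0.03],"twist":[0,0,0]},
    {"xyz":[0,0,0.04],"twist":[0,0,0]},
    {"xyz":[0,0,0.04],"twist":[0,0,0]},
    {"xyz":[0,0,0.04],"twist":[0,0,0]},
    {"xyz":[0,0,0],"twist":[0,0,0]},
  ],
)

```text
time: 20.5
tcp_pos: [407.7, 199.4, 232.6]
eef_rot: [3.139, 0.012, -3.033]
force: [-0.3, -0.8, 0.3]
opening: 0.8
```

```bash
python3 - <<'E'
from h import *
o=r.observe();print(o['time'],o['tcp_pos'],o['force'])
t=r.camera('top');s=r.camera('scene')
cv2.imwrite('pics/w6.png',np.hstack([cv2.resize(t[90:225,70:250],(400,300),interpolation=2),cv2.resize(s[110:220,300:447],(400,300),interpolation=2)]))
E
```

```text
20.5 [407.74731602 199.38053262 232.56266825] [-0.25142584 -0.80817215  0.34542824]
```

View pics/w6.png

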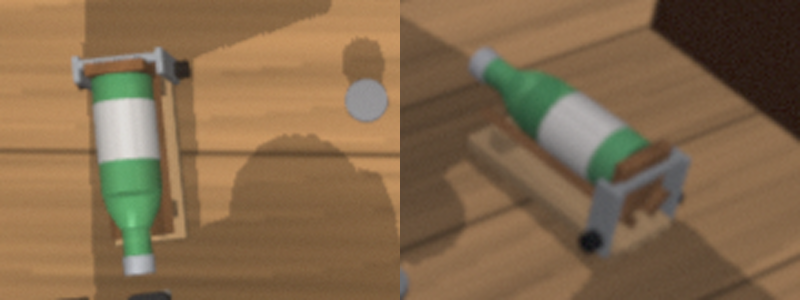

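```bash
python3 - <<'E'
from h import *
for n in('scene','top'):
    im=r.camera(n);c=r.get_calibration(n)
    d=np.array([.9942,.108,0]);e=np.array([456.2,203.7,64])
    u,v=map(int,proj(c,e+9*d));hsv=cv2.cvtColor(im,cv2.COLOR_BGR2HSV)
    m=cv2.inRange(hsv,(0,0,120),(180,70,255));q=np.zeros_like(m);q[v-14:v+15,u-14:u+15]=m[v-14:v+15,u-14:u+15]
    y,x=np.nonzero(q);print(n,'exp',np.round(proj(c,e+9*d),1),'if 10mm lower',np.round(proj(c,e+9*d-[0,0,10]),1),'seen',x.mean(),y.mean(),len(x))
    m=cv2.inRange(hsv,(45,60,20),(90,255,255))
    k=[]
    for s in (150,165,175):
        p=proj(c,e+s*d);k.append(np.round(p,1))
    print(k)
r.sign_off();print(r.observe()['time'])
E
```

```text
scene exp [331.3 133.4] if 10mm lower [330.8 136.7] seen 330.5147058823529 130.85294117647058 68
[array([372.9, 164.2]), array([377.7, 167.8]), array([381. , 170.2])]
top exp [131.9 208.6] if 10mm lower [133.2 208.5] seen 131.71774193548387 208.66129032258064 124
[array([126.1, 141. ]), array([125.5, 133.9]), array([125.1, 129.2])]
the job is handed in; nothing more can be done
the job is handed in; nothing more can be done
```

The green bottle is lying in the V groove with its base against the end stop. I handed the job in at about 20.6 s of the 62 s allowed.

- **Laying it down:** I gripped the bottle near its centre of mass and lowered it into the groove, base about 23 mm short of the stop. It touched down with about 8 N of support and almost no sideways force. I then opened the gripper and lifted clear.
- **Sliding it home:** I pushed on the flat end of the cap with closed fingers. The stop showed up when the tool stopped advancing. That puts the stop face at about x = +63 to +64 mm on the rest.
- **Pressing:** The final push read 12–13 N at the wrist, so roughly 10 N on the stop after groove friction. No reading passed 13 N, though I only saw the force at the end of each move.
- **One correction:** During pressing, the fingers also bore down on the cap with about 5 N. I raised the tool slightly until that was close to zero, then finished the push.

**Last checks:**
- The final pictures show the bottle lying along the groove with its base at the stop.
- The cap matches its expected place within about 0.3 px in the top view. In the scene view it is about 2.5 px higher than expected. I put that down to camera calibration and my rough colour mask, but did not confirm it.
- I backed the fingers away along the bottle's axis, and the wrist force was near zero after release.
- I did not deliberately measure whether the bottle stayed still after the release.

The pushing and final pictures showed nothing else disturbed.

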